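# Clip the shouldered stamping into the sprung inspection clip

### The arm

A 6-joint arm with a two-finger parallel gripper is mounted at the origin on the work surface. World frame = base frame: x ahead of the robot, y to its left, z up, the work surface at z = 0. Lengths are in m, angles in rad, forces in N, time in s.
With the tool pointing down it reaches from about 0.35 to 0.775 m from the base axis. Payload 5.5 kg.
Tool frame: the origin (TCP) lies at the very end of the fingers, on their centre line; the grasp point (between the pads) lies 19 mm behind it; z points along the fingers, y is the line along which they close (so a half turn about z gives the same grasp; the last joint's range is limited). The gripper opens to 85 mm and grips with 20 to 120 N. Pads are 22 mm wide; open, the fingers measure 114 mm over their backs; the gripper's body (76 mm by 85 mm) begins 54 mm behind the grasp point. The pads swing forward as they close: fully open they stand 13 mm farther back than shut.
Start: joints at [-1.336, 0.313, 0.046, 1.304, 0, 1.431], TCP at [0.21, -0.535, 0.21] pointing down, gripper open.
Joint ranges: [-2.76, 2.76], [-0.86, 1.69], [-1.03, 1.26], [-2.2, 2.34], [-1.47, 1.5], [-3.14, 3.14]. Speed limits (rad/s): [2.57, 2.57, 3.14, 3.14, 3.14, 3.14].

### API

Orientations are given as [roll, pitch, yaw] about the fixed x, y, z axes, in that order (R = Rz(yaw) Ry(pitch) Rx(roll)).
In Python, from cell import r gives the robot as it stands. The module is installed in compiled form; this text tells all that it offers.
- The arm moves only by the shell command python3 -m pendant 'ROWS' [FORCE]. ROWS is JSON, a list of rows, each a list of 7 numbers: the shift along the tool's x, y, z in cm, then the turn, a rotation vector about the tool's x, y, z in rad, then the opening, from 0 (shut) to 1 (fully open). In form: [[x, y, z, wx, wy, wz, fingers], ...]. A call has exactly 10 rows; each row is the pose to reach, as a shift and turn from the pose commanded when the call began, along the tool's axes at that moment; what a row does not reach only later rows make up. A row lasts 1/10 s, in which the tool goes at most 50 mm and 8.59 degrees, less where a joint would pass 70% of its speed; a pose out of reach is approached as far as the arm can. A call with a gripper value outside its range is refused whole. The fingers move at their own pace and stop on an object; FORCE is the grip in N (left out, the last holds). Time passes only in rows, so rows that repeat a pose let the fingers close, or fill a call up. It gives the time, the measured TCP pose, the force, the opening and the grip force at its end, in the units of the state.
- r.get_obs(): the state, without advancing time (a new reading comes with each control period).
- r.grab_frame(name): name is "scene" or "top" or "wrist"; returns a dict with "image" (420x560x3 uint8, red, green, blue), "depth" (420x560 float32, m along the optical axis (not along the pixel's ray), 0 where there is no reading), "fx", "fy", "cx", "cy" (pixels), "R" (3x3) and "t" (3): a world point X has camera coordinates R X + t; the wrist camera has in their place "T_tool_cam" (4x4, takes a point from camera to tool coordinates, whose origin is the TCP and whose axes are the flange's). Camera axes: x right, y down, z forward; pixel columns grow to the right and rows downward; lengths in m; the calibration is good to about 2 mm. A picture is of the moment at which its call begins: read the wrist's pose just before it.
- r.finish_job(): hands the job in; it is judged then, once.
The state is a dict: "clock": time; "joint_pos": joint angles; "dq": joint speeds; "effort": joint torques, N m; "position": TCP position; "orientation": TCP orientation; "ft_force": force on the tool from outside, world axes, zero at the start; "ft_torque": the same for the moment, N m; "opening": opening from 0.0 (shut) to 1.0 (fully open); "grasp_force": force on a finger pad.
Only numpy, scipy, OpenCV 4.12 (cv2) and the standard library are available. Lean on these libraries where they do the work, as an engineer would, in place of code of your own. Each camera call takes 0.05 s, during which the arm holds its last target. There are 200 camera calls.

### The job

Of the three steel plates standing in the slotted rack, take the one with a shoulder on both sides and press its lower edge straight down into the sprung edge clip until it is fully home on the clip's floor. Leave it standing upright there, along the slot and midway along the clip, and let go; leave the other two plates in the rack.

Things in the scene. Friction and masses are not known exactly. Their poses are not given: they have to be found in the camera images.
- shoulder_plate: Steel plate, 85 mm high (all sizes in mm), 0.38 kg, upright in a slot of the rack. Lower part 6 thick, 110 wide, 45 high; above it a centred neck 60 wide (shoulder each side). Its top 30 is a folded strip 10 thick: grip there across the thickness. Origin: mid lower edge; x along width, y through thickness, z up. Slots 75 apart, 9 wide; slot floor 8 above the bench, rails 44 long, 30 high on it.
- plain_plate: Bystander plate in the same rack: same steel, height (85 mm), sheet and folded strip, but 60 mm wide all the way down, with no shoulder. Origin: middle of the lower edge; axes as for shoulder_plate.
- step_plate: Bystander plate in the same rack: same steel, height (85 mm), sheet and folded strip, but a shoulder on one side only: the lower part reaches 30 mm to -x and 55 mm to +x. Origin: on the lower edge under the middle of the strip; axes as for shoulder_plate.
- clip: Fixed to the bench; sizes in mm. Base 110 x 100, 10 thick: its top is the floor for the plate's edge. Two aluminium jaws 80 long, ends open, 2 apart up to z 34, flaring to a mouth 26 wide at z 50 (top of clip). Each is sprung (4.5 N at rest, +0.5 N/mm, gives 14): a plate parts them under about 11 N, its weight (4 N) included. Origin: centre of underside; x along the slot, y across, z up.
Not all that is in view belongs to the job. What is shaped like the shoulder_plate but blue is not meant.

How it is judged:
By the outcome, as a careful person would: the job done as asked, in the order asked, and still so for the second after the job is handed in, with the robot touching nothing.
It also fails if it takes over 40 s, if anything falls off the work surface, if the arm or the gripper's body presses on something with over 40 N, if the wrist force passes 120 N, or if a joint passes its speed limit or range.

## Working session

There is one attempt and no reset: what is moved stays moved. The work goes in short steps, Python scripts to look and compute and a shell command to move; the robot and the scene stay as the last step left them, time stands still between calls to the robot, and variables do not carry over. Pictures are saved under pics/ and viewed, at most 10 in all, crops included, and the job is handed in when it is done.

```bash
mkdir -p pics
python3 - <<'E'
from cell import r
import cv2,numpy as np,pickle
o=r.get_obs();print(o['position'],o['orientation'],o['clock'],o['opening'])
d={}
for n in("scene","top"):
    f=r.grab_frame(n);d[n]=f;cv2.imwrite(f"pics/{n}.png",f['image'][:,:,::-1]);print(n,f['R'],f['t'],f['fx'],f['cx'],f['cy'],(f['depth']>0).mean())
pickle.dump(d,open('f.pkl','wb'))
E
```

```text
[ 0.21035584 -0.53452985  0.20879216] [-3.13974048e+00 -2.86338818e-04  3.74755911e-01] 0.0 1.003100350395807
scene [[-0.8347747   0.55008481  0.02361986]
 [ 0.28268989  0.46501626 -0.83895548]
 [-0.47248028 -0.69366172 -0.54368723]] [ 0.46914359 -0.07270032  1.2585663 ] 544.3806128264688 292.9311480918177 217.8516032332698 0.9947278911564625
top [[ 0.00770984 -0.99982382  0.0171142 ]
 [-0.99513392 -0.00935265 -0.09808671]
 [ 0.09822949 -0.01627469 -0.9950307 ]] [-0.07076792  0.50288912  1.00441089] 513.8604374464977 290.3870374676273 216.1087957055576 0.9960374149659864
```

View pics/scene.png

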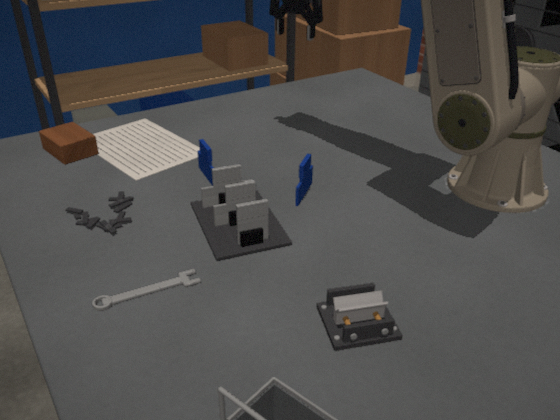

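View pics/top.png

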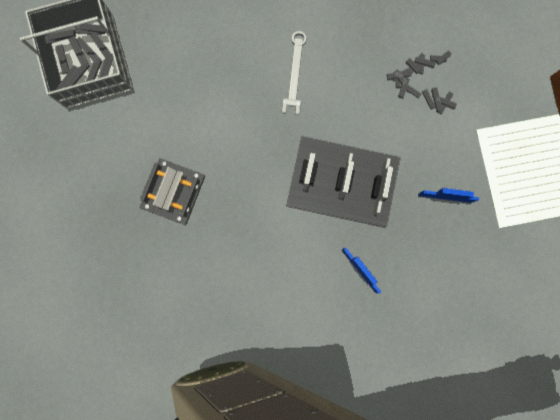

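The scene view shows three grey plates in the rack at about (225,185), (240,205) and (252,222), with blue decoys at (205,160) and (304,180) and the clip at (358,315). In the top view the plates are at (310,168), (345,175) and (385,185), and the clip is at (172,190). I'll make close crops to tell the shoulders apart.

```bash
cat > h.py <<'E'
import numpy as np
def cloud(f):
    d=f['depth'];v,u=np.mgrid[:d.shape[0],:d.shape[1]]
    c=np.stack([(u-f['cx'])/f['fx']*d,(v-f['cy'])/f['fy']*d,d],-1)
    return (c-f['t'])@f['R']   # world
E
python3 - <<'E'
import cv2,pickle,numpy as np
from h import cloud
d=pickle.load(open('f.pkl','rb'))
a=d['scene']['image'][155:255,180:300,::-1];b=d['top']['image'][130:230,280:410,::-1];c=d['top']['image'][150:230,130:215,::-1]
k=lambda im,w:cv2.resize(im,(w,300),interpolation=cv2.INTER_CUBIC)
cv2.imwrite('pics/crop.png',np.vstack([np.hstack([k(a,390),k(b,390)]),np.hstack([k(c,390),np.zeros((300,390,3),np.uint8)])]))
f=d['top'];P=cloud(f);im=f['image'].astype(int)
br=(im.min(2)>100)&((im.max(2)-im.min(2))<45)
for name,box in dict(plates=(285,130,405,232),clip=(138,155,208,226)).items():
    x0,y0,x1,y1=box;z=P[...,2];s=np.zeros_like(br);s[y0:y1,x0:x1]=1
    print(name,'zmax',np.percentile(z[s],[50,95,99,99.8]))
    if name=='plates':
        m=s&(z>.075)
        n,l,st,ce=cv2.connectedComponentsWithStats(m.astype(np.uint8))
        for i in range(1,n):
            if st[i,4]<10:continue
            q=P[l==i];rc=cv2.minAreaRect(q[:,:2].astype(np.float32)*1000)
            print(ce[i],st[i,4],np.median(q,0),rc,np.percentile(q[:,2],[5,95]))
    else:
        q=P[s&(z>.042)&(z<.06)];print(len(q),q.mean(0),cv2.minAreaRect(q[:,:2].astype(np.float32)*1000))
        q=P[s&(z>.006)];print(len(q),q.mean(0),cv2.minAreaRect(q[:,:2].astype(np.float32)*1000))
# base plate of rack
z=P[...,2];s=np.zeros_like(br);s[130:232,280:408]=1;q=P[s&(z>.005)&(z<.03)]
print('rack',cv2.minAreaRect(q[:,:2].astype(np.float32)*1000))
E
```

```text
plates zmax [0.00573522 0.07588409 0.0937755  1.04995754]
[309.19075145 169.2716763 ] 173 [ 0.58670067 -0.09992422  0.09243521] ((587.6240234375, -100.536376953125), (9.896023750305176, 59.756065368652344), 78.32844543457031) [0.08810834 0.09470933]
[347.59895833 177.46354167] 192 [ 0.57152316 -0.17354454  0.0919466 ] ((496.23187255859375, -125.45691680908203), (27.918777465820312, 239.68231201171875), 57.752166748046875) [0.08054301 0.09448962]
[386.64150943 182.73113208] 212 [ 0.56153013 -0.24741714  0.09162962] ((484.2176513671875, -165.20962524414062), (40.18637466430664, 280.3132629394531), 43.49528121948242) [0.07814318 0.09550104]
clip zmax [0.00703435 0.04520098 0.04918235 1.04995754]
336 [0.55367324 0.17630498 0.04636019] ((554.2442626953125, 176.12994384765625), (87.26017761230469, 79.8781967163086), 70.98637390136719)
2642 [0.5510992  0.17304048 0.03004119] ((513.8058471679688, 75.99335479736328), (316.65771484375, 112.43154907226562), 67.97832489013672)
rack ((586.0743408203125, -176.13966369628906), (232.3907470703125, 201.15330505371094), 78.99588775634766)
```

View pics/crop.png

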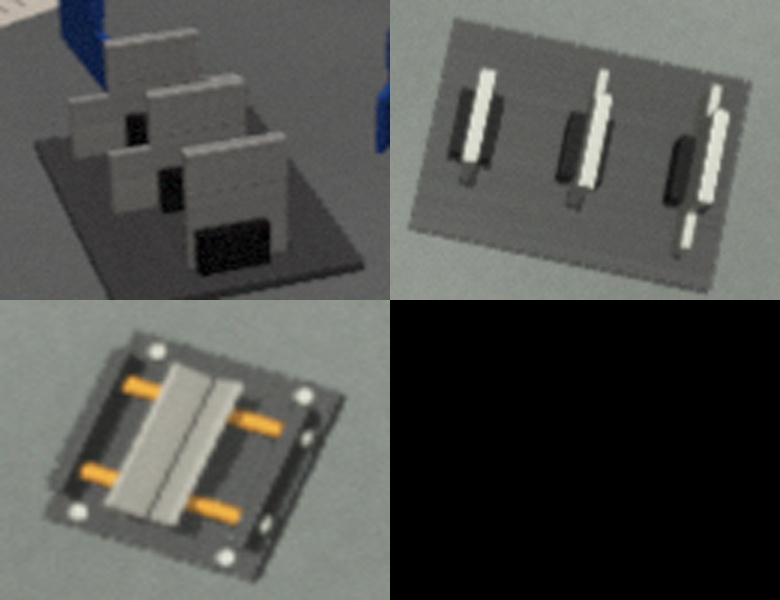

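The crop settles it. The rightmost plate in the top view, at (386,183), has shoulders at both ends, so it's the target. The middle plate has one shoulder and the left plate none. The blue ones at top (448,195) and (362,270) are not meant. Next I'll get precise poses.

```bash
cat >> h.py <<'E'
def ray(f,uv,z):
    uv=np.atleast_2d(uv).astype(float)
    c=np.c_[(uv[:,0]-f['cx'])/f['fx'],(uv[:,1]-f['cy'])/f['fy'],np.ones(len(uv))]@f['R']
    C=-f['R'].T@f['t'];return C+c*((z-C[2])/c[:,2])[:,None]
E
python3 - <<'E'
import cv2,pickle,numpy as np
from h import *
d=pickle.load(open('f.pkl','rb'))
f=d['top'];P=cloud(f);z=P[...,2];im=f['image'].astype(int)
br=(im.min(2)>150)
def rect(m,h,t):
    v,u=np.nonzero(m);W=ray(f,np.c_[u,v],h)[:,:2]
    (c,s,a)=cv2.minAreaRect((W*1000).astype(np.float32));w=np.linalg.eigh(np.cov(W.T))[1][:,1]
    print(t,len(W),'mean',W.mean(0),'rect',np.round(c,1),np.round(s,1),a,'pca deg',np.degrees(np.arctan2(w[1],w[0])))
n,l,st,ce=cv2.connectedComponentsWithStats(((z>.084)&(z<.1)&br).astype(np.uint8))
for i in range(1,n):
    if 283<ce[i][0]<405 and 130<ce[i][1]<230 and st[i,4]>30: rect(l==i,.093,ce[i])
s=np.zeros_like(br);s[155:226,138:208]=1
m=s&(z>.03)&(im.min(2)>100)
m=cv2.morphologyEx(m.astype(np.uint8),cv2.MORPH_CLOSE,np.ones((3,3)))
n,l,st,ce=cv2.connectedComponentsWithStats(m)
for i in range(1,n):
    if st[i,4]>30: rect(l==i,.05,('jaw',ce[i]))
sc=s&(im.min(2)>140)&(z<.03);n,l,st,ce=cv2.connectedComponentsWithStats(sc.astype(np.uint8))
for i in range(1,n): print('screw',ce[i],st[i,4],ray(f,ce[i],.011)[0,:2])
# plate ends at shoulder height z .053
n,l,st,ce=cv2.connectedComponentsWithStats((br&(z>.045)&(z<.06)).astype(np.uint8))
for i in range(1,n):
    if 283<ce[i][0]<405 and 130<ce[i][1]<230 and st[i,4]>8: rect(l==i,.053,('sh',ce[i]))
E
```

```text
[309.31972789 168.03401361] 147 mean [ 0.58847072 -0.10045009] rect [ 588.1 -100.3] [ 9.2 58.7] 77.85844421386719 pca deg 168.3817225339976
[348.05479452 176.54794521] 146 mean [ 0.57296275 -0.17376367] rect [ 573.  -173.7] [ 8.9 58.7] 78.05020141601562 pca deg 167.98775674202673
[387.51724138 181.71034483] 145 mean [ 0.56388378 -0.24847509] rect [ 563.8 -248.4] [ 8.9 58.3] 78.23211669921875 pca deg 168.5973336223097
('jaw', array([167.46060606, 188.55      ])) 660 mean [0.55304638 0.17505438] rect [553.3 175. ] [31.9 79.7] 70.01538848876953 pca deg 160.08719138529423
screw [142.35294118 157.29411765] 17 [0.62289522 0.23698008]
screw [151. 155.] 1 [0.62786556 0.21954234]
screw [153. 155.] 1 [0.62791232 0.21546812]
screw [162.66666667 155.33333333] 3 [0.62744485 0.19574614]
screw [167. 155.] 1 [0.62823985 0.18693323]
screw [176. 155.] 1 [0.62845056 0.16857513]
screw [180.5 156. ] 4 [0.62647414 0.15933232]
screw [187.76470588 157.58823529] 17 [0.6233382  0.14441402]
screw [192. 155.] 1 [0.62882548 0.13591098]
screw [197.40740741 157.88888889] 27 [0.62293667 0.12471085]
screw [202. 155.
[... 1871 characters left out ...]
48094 0.122702  ]
screw [194. 214.] 1 [0.50734861 0.12865854]
screw [178.64285714 218.21428571] 14 [0.49848426 0.15941479]
screw [191. 217.] 1 [0.50118595 0.13455517]
screw [204. 218.] 1 [0.4993974  0.10825569]
screw [163. 224.] 1 [0.48645247 0.1905634 ]
('sh', array([350.32, 157.44])) 25 mean [ 0.61834929 -0.18355532] rect [ 618.2 -183.9] [ 5.9 14.2] 89.76626586914062 pca deg 169.17137508128926
('sh', array([387.61538462, 163.03846154])) 26 mean [ 0.60794521 -0.25737933] rect [ 608.  -257.2] [ 5.9 16.2] 89.35963439941406 pca deg 165.52476788740861
('sh', array([379.125, 206.75 ])) 32 mean [ 0.52080602 -0.23974029] rect [ 521.4 -239.9] [ 5.8 21.7] 78.25823974609375 pca deg 168.28903435215182
```

```bash
python3 -m pendant '[[4.4,-1.4,0,0,0,-0.15,1],[8.8,-2.8,0,0,0,-0.3,1],[13,-4.1,0,0,0,-0.45,1],[17.4,-5.5,0,0,0,-0.6,1],[21.7,-6.8,0,0,0,-0.75,1],[26,-8.2,0,0,0,-0.9,1],[30.4,-9.6,0,0,0,-1.05,1],[34.7,-11,0,0,0,-1.2,1],[39,-12.3,0,0,0,-1.35,1],[43.4,-13.7,0,0,0,-1.5,1]]' 40
python3 -m pendant '[[0,0,0,0,0,-0.15,0.6],[0,0,0,0,0,-0.3,0.6],[0,0,0,0,0,-0.45,0.6],[0,0,0,0,0,-0.6,0.6],[0,0,0,0,0,-0.75,0.6],[0,0,0,0,0,-0.9,0.6],[0,0,0,0,0,-1.064,0.6],[0,0,0,0,0,-1.064,0.6],[0,0,0,0,0,-1.064,0.6],[0,0,0,0,0,-1.064,0.6]]'
cat >> h.py <<'E'
from scipy.spatial.transform import Rotation as Ro
def wrist(r,name):
    import cv2
    o=r.get_obs();f=r.grab_frame('wrist')
    T=np.eye(4);T[:3,:3]=Ro.from_euler('xyz',o['orientation']).as_matrix();T[:3,3]=o['position']
    W=np.linalg.inv(T@f['T_tool_cam']);f['R']=W[:3,:3];f['t']=W[:3,3]
    cv2.imwrite(f'pics/{name}.png',f['image'][:,:,::-1])
    import pickle;pickle.dump((o,f),open(name+'.pkl','wb'));return o,f
E
python3 - <<'E'
from cell import r
from h import *
o,f=wrist(r,'w1');print(o['position'],o['orientation'],o['clock'],o['joint_pos'])
E
```

```text
clock: 1.1
position: [0.5653, -0.2473, 0.2093]
orientation: [-3.141, -0.0, 1.881]
ft_force: [0.4, -0.8, -0.1]
opening: 0.996
grasp_force: 0.0
clock: 2.1
position: [0.5641, -0.2487, 0.2095]
orientation: [3.141, -0.0, 2.936]
ft_force: [-0.2, 0.3, 0.1]
opening: 0.598
grasp_force: 0.0
[ 0.56408147 -0.24868766  0.20946997] [ 3.14147904e+00 -4.22341125e-04  2.93632360e+00] 2.1 [-5.45357778e-01  3.96243420e-01  1.64944372e-01  1.33993333e+00
 -3.37742517e-05 -3.40088690e-01]
```

View pics/w1.png

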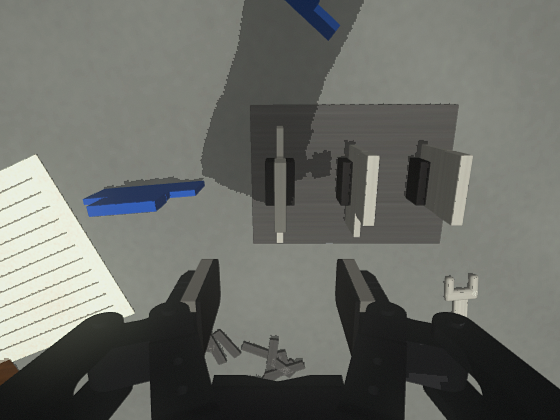

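The wrist view shows the target plate at (280,185), with shoulders at both ends, at v≈127 and 240. It lies on the fingers' centre line and is parallel to their axis. I'll measure the strip from this view.

Run:
```python
import pickle,cv2
from h import *
o,f=pickle.load(open('w1.pkl','rb'));P=cloud(f);z=P[...,2];im=f['image']
m=(z>.085)&(z<.1);m[:, :230]=0;m[:,330:]=0;m[255:]=0
v,u=np.nonzero(m);print(u.min(),u.max(),v.min(),v.max(),len(u))
W=ray(f,np.c_[u,v],.093)[:,:2];c,s,a=cv2.minAreaRect((W*1000).astype(np.float32));print(W.mean(0),c,s,a, np.percentile(z[m],[5,50,95]))
m2=(z>.02)&(z<.1)&(im.min(2)>90);m2[:, :230]=0;m2[:,330:]=0;m2[255:]=0
v,u=np.nonzero(m2&~m);print('shoulder',v.min(),v.max(),ray(f,[[u[v==v.min()].mean(),v.min()],[u[v==v.max()].mean(),v.max()]],.053))
R=Ro.from_euler('xyz',o['orientation']).as_matrix();print('tool-frame err mm',R.T@(np.r_[np.array(c)/1000,o['position'][2]]-o['position'])*1000)
```

```text
274 286 161 232 851
[ 0.56239083 -0.2467851 ] (563.5848999023438, -246.90057373046875) (9.808829307556152, 60.71997833251953) 78.00501251220703 [0.09154824 0.09297756 0.09411128]
shoulder 128 242 [[ 0.51070733 -0.23598955  0.053     ]
 [ 0.61780895 -0.25824488  0.053     ]]
tool-frame err mm [8.50405294e-01 1.64835301e+00 5.46436460e-04]
```

```bash
python3 -m pendant '[[0.05,0.1,3,0,0,0,0.6],[0.05,0.1,6,0,0,0,0.6],[0.05,0.1,9,0,0,0,0.6],[0.05,0.1,12,0,0,0,0.6],[0.05,0.1,14,0,0,0,0.6],[0.05,0.1,15.2,0,0,0,0.6],[0.05,0.1,15.2,0,0,0,0.6],[0.05,0.1,15.2,0,0,0,0.3],[0.05,0.1,15.2,0,0,0,0.2],[0.05,0.1,15.2,0,0,0,0]]' 60
python3 -m pendant '[[0,0,0,0,0,0,0],[0,0,0,0,0,0,0],[0,0,0,0,0,0,0],[0,0,0,0,0,0,0],[0,0,0,0,0,0,0],[0,0,0,0,0,0,0],[0,0,0,0,0,0,0],[0,0,0,0,0,0,0],[0,0,0,0,0,0,0],[0,0,0,0,0,0,0]]' 60
```

```text
clock: 3.15
position: [0.565, -0.2482, 0.0594]
orientation: [-3.141, 0.003, 2.939]
ft_force: [-2.8, 2.1, 15.7]
opening: 0.102
grasp_force: 50.8
clock: 4.15
position: [0.565, -0.2482, 0.0594]
orientation: [-3.141, 0.003, 2.939]
ft_force: [0.1, 0.9, 5.8]
opening: 0.097
grasp_force: 61.4
```

```bash
python3 -m pendant '[[0,0,-0.5,0,0,0,0],[0,0,-1.5,0,0,0,0],[0,0,-3,0,0,0,0],[0,0,-5,0,0,0,0],[0,0,-7,0,0,0,0],[0,0,-9,0,0,0,0],[0,0,-11,0,0,0,0],[0,0,-12.5,0,0,0,0],[0,0,-13,0,0,0,0],[0,0,-13,0,0,0,0]]' 80
python3 - <<'E'
from cell import r
from h import *
import cv2
o,f=wrist(r,'w2');print(o['position'],o['orientation'])
P=cloud(f);R=Ro.from_euler('xyz',o['orientation']).as_matrix();Q=(P-o['position'])@R*1000
b=(f['image'].min(2)>60)
m=(abs(Q[...,0])<80)&(abs(Q[...,1])<12)&(Q[...,2]>-40)&(Q[...,2]<70)
v,u=np.nonzero(m);print(u.min(),u.max(),v.min(),v.max(),len(u))
q=Q[m];print(np.percentile(q,[0.5,5,50,95,99.5],axis=0))
T=np.array([.5548,.1761]);print('clip delta tool cm',R.T@np.r_[T-o['position'][:2],0]*100)
E
```

```text
clock: 5.15
position: [0.5641, -0.2478, 0.1883]
orientation: [-3.141, 0.001, 2.939]
ft_force: [0.2, 0.2, -4.8]
opening: 0.086
grasp_force: 80.1
[ 0.56411038 -0.24779606  0.18828672] [-3.14118426e+00  8.09354601e-04  2.93882435e+00]
249 309 137 347 4345
[[-28.6136355  -10.58088552 -39.64058297]
 [-23.46531025  -5.46434673 -35.40573827]
 [ 13.56052101  -0.31369685 -33.13124047]
 [ 50.88993799   5.19361262   6.91178454]
 [ 55.71682728  11.32740671  35.09197952]]
clip delta tool cm [ 9.44845131e+00  4.13336630e+01 -2.45275183e-02]
```

View pics/w2.png

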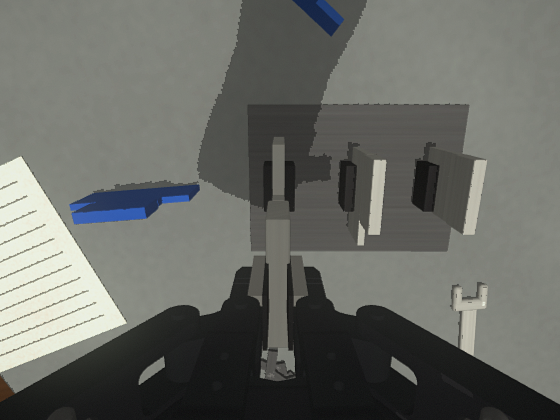

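```bash
python3 -m pendant '[[0.2,2,0,0,0,0.01,0],[0.5,6,0,0,0,0.02,0],[0.9,10.5,0,0,0,0.04,0],[1.3,15,0,0,0,0.06,0],[1.7,19.5,0,0,0,0.08,0],[2.1,24,0,0,0,0.1,0],[2.5,28.5,0,0,0,0.12,0],[2.8,33,0,0,0,0.13,0],[3.1,37,0,0,0,0.14,0],[3.4,39.5,0,0,0,0.145,0]]' 80
python3 -m pendant '[[0.2,1,0,0,0,0,0],[0.3,1.5,0,0,0,0,0],[0.3,1.9,0,0,0,0,0],[0.3,1.9,0,0,0,0,0],[0.3,1.9,0,0,0,0,0],[0.3,1.9,0,0,0,0,0],[0.3,1.9,0,0,0,0,0],[0.3,1.9,0,0,0,0,0],[0.3,1.9,0,0,0,0,0],[0.3,1.9,0,0,0,0,0]]'
python3 - <<'E'
from cell import r
from h import *
o,f=wrist(r,'w3');print(o['position'],o['orientation'])
E
```

```text
clock: 6.2
position: [0.6093, 0.1492, 0.1859]
orientation: [-3.141, -0.003, 2.796]
ft_force: [0.6, -0.5, -4.4]
opening: 0.088
grasp_force: 80.0
clock: 7.2
position: [0.6138, 0.1649, 0.1877]
orientation: [-3.142, 0.0, 2.794]
ft_force: [-0.5, 0.0, -4.3]
opening: 0.086
grasp_force: 80.0
[0.61383526 0.16491127 0.18773413] [-3.14152714e+00  1.49921958e-04  2.79372587e+00]
```

View pics/w3.png

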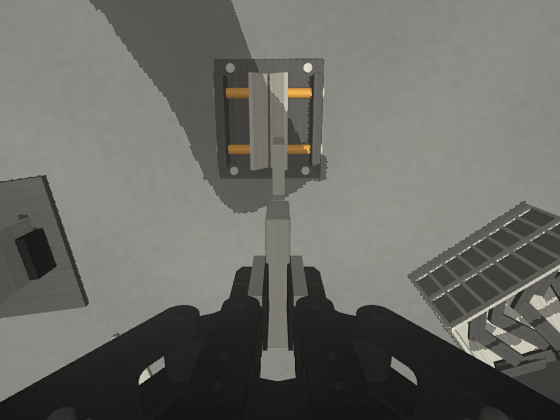

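The clip is at (270,118), with screws near (230,68), (308,68), (234,170) and (305,170). The slot line sits left of the plate's line at u≈279. I'll measure that offset.

Run:
```python
import pickle,cv2
from h import *
o,f=pickle.load(open('w3.pkl','rb'));P=cloud(f);im=f['image'];g=im.min(2)
R=Ro.from_euler('xyz',o['orientation']).as_matrix()
S=[]
for u,v in [(230,68),(308,68),(234,170),(305,170)]:
    w=g[v-8:v+9,u-8:u+9].astype(int);yy,xx=np.nonzero(w>max(w.max()-50,110));p=(u-8+xx.mean(),v-8+yy.mean());S.append(ray(f,p,.0115)[0]);print(p,len(xx),S[-1],P[int(p[1]),int(p[0])])
S=np.array(S);c=S.mean(0);e=(S[0]+S[1]-S[2]-S[3]);print('centre',c,'yaw',np.arctan2(e[1],e[0]),'tool rel mm',R.T@(c-o['position'])*1000)
Q=(P-o['position'])@R*1000
# slot and flare tops: jaw rows, tool y of bright pixels with world z
for v in (85,100,115,130):
    row=[(u,round(float(Q[v,u,1]),1),round(float(P[v,u,2])*1000,1),int(g[v,u])) for u in range(244,294,2)];print(v,row)
# held plate: shoulder top and strip lateral
for v in (150,170,185,215,230): 
    m=(Q[v,:,2]<60)&(abs(Q[v,:,1])<14);print(v,np.round([Q[v,m,0].mean(),Q[v,m,1].min(),Q[v,m,1].max(),np.median(Q[v,m,2])],1), np.nonzero(m)[0][[0,-1]])
m=(Q[...,2]<40)&(abs(Q[...,1])<6)&(Q[...,2]>0);vv=np.nonzero(m.any(1))[0];print('shoulder end',vv.min(),Q[m][:,0].max())
```

```text
(np.float64(229.7719298245614), np.float64(67.3157894736842)) 57 [0.4981379 0.1605435 0.0115   ] [0.49788405 0.16012956 0.01316656]
(np.float64(307.48333333333335), np.float64(67.13333333333334)) 60 [0.52209876 0.22680695 0.0115    ] [0.52196307 0.2262372  0.01326986]
(np.float64(233.8), np.float64(170.46666666666667)) 45 [0.58690642 0.12854422 0.0115    ] [0.58600306 0.12828367 0.01319545]
(np.float64(305.0), np.float64(170.34782608695653)) 46 [0.61076451 0.19438486 0.0115    ] [0.61005204 0.19446405 0.01350849]
centre [0.5544769  0.17756988 0.0115    ] yaw 2.7933204047591196 tool rel mm [ 60.14457029  -8.32292954 176.22565718]
85 [(244, -31.1, 11.0, 62), (246, -29.3, 10.1, 58), (248, -27.5, 10.2, 77), (250, -22.8, 49.5, 113), (252, -21.1, 50.7, 104), (254, -19.6, 47.8, 103), (256, -18.1, 45.9, 106), (258, -16.5, 43.7, 105), (260, -15.0, 41.5, 107), (262, -13.4, 40.3, 102), (264, -11.8, 37.2, 102), (266, -10.1, 36.3, 105), (268, -9.0, 11.5, 58), (270, -6.7, 34.5, 147), (272, -5.0, 36.2, 141), (274, -3.3, 39.7, 144), (276, -1.6, 41.4, 148), (278, 0.1, 45.1, 146), (280, 1.7, 47.9, 146
[... 1467 characters left out ...]
), (254, -20.3, 48.9, 104), (256, -18.8, 45.9, 105), (258, -17.1, 44.2, 106), (260, -15.5, 43.4, 105), (262, -13.8, 41.1, 104), (264, -12.2, 37.2, 103), (266, -10.5, 36.6, 107), (268, -9.2, 17.9, 70), (270, -7.0, 33.8, 96), (272, -5.2, 36.7, 105), (274, -3.4, 38.7, 105), (276, -1.7, 41.5, 108), (278, 0.1, 45.0, 107), (280, 1.8, 45.8, 106), (282, 3.5, 48.6, 105), (284, 5.1, 50.3, 115), (286, 6.8, 48.5, 116), (288, 9.7, 9.8, 57), (290, 11.6, 10.9, 60), (292, 13.5, 10.3, 60)]
150 [57.5 -3.2  2.7  6.5] [100 359]
170 [49.  -2.7  2.7  6.5] [246 353]
185 [38.4 -2.8  2.7  6.4] [273 305]
215 [ 37.8  -5.3   4.1 -28.1] [ 36 390]
230 [ 31.   -5.6   4.  -33.6] [ 64 488]
shoulder end 139 55.70012118233507
```

```bash
python3 -m pendant '[[1.5,-0.2,0,0,0,0,0],[3.5,-0.5,0,0,0,0,0],[5,-0.75,0,0,0,0,0],[5.95,-0.85,0,0,0,0,0],[5.95,-0.85,0.5,0,0,0,0],[5.95,-0.85,2,0,0,0,0],[5.95,-0.85,4,0,0,0,0],[5.95,-0.85,6,0,0,0,0],[5.95,-0.85,7,0,0,0,0],[5.95,-0.85,7,0,0,0,0]]' 100
python3 - <<'E'
from cell import r
from h import *
o,f=wrist(r,'w4');print(o['position'],o['orientation']);P=cloud(f);R=Ro.from_euler('xyz',o['orientation']).as_matrix();Q=(P-o['position'])@R*1000
for v in range(40,200,12):
    q=Q[v,230:330];z=P[v,230:330,2]*1000;j=(z>44)&(z<53);s=z>60
    print(v,'x',round(float(q[50,0]),1),'jaw y',np.round(q[j,1][[0,-1]],1) if j.any() else '', 'plate y',np.round(q[s,1][[0,-1]],1) if s.any() else '')
s=r.grab_frame('scene');import cv2;cv2.imwrite('pics/s4.png',cv2.resize(s['image'][200:370,270:470,::-1],(800,600)[:2]))
E
```

```text
clock: 8.25
position: [0.5542, 0.1769, 0.1157]
orientation: [-3.14, -0.003, 2.794]
ft_force: [-0.7, -0.1, -4.2]
opening: 0.078
grasp_force: 102.6
[0.55420698 0.17687905 0.11572465] [-3.13982512e+00 -2.74211437e-03  2.79352106e+00]
40 x 119.7 jaw y  plate y 
52 x 111.9 jaw y  plate y 
64 x 103.4 jaw y  plate y [-0.7 -0.7]
76 x 95.1 jaw y  plate y 
88 x 86.7 jaw y  plate y [-0.7 -0.7]
100 x 77.9 jaw y  plate y 
112 x 69.1 jaw y  plate y 
124 x 60.1 jaw y  plate y [-0.7 -0.7]
136 x 51.6 jaw y  plate y [-0.7 -0.7]
148 x 53.8 jaw y  plate y [-3.2  2.6]
160 x 47.9 jaw y [-14.8  16.5] plate y [-3.2  2.6]
172 x 42.1 jaw y [-14.9  16.7] plate y [-2.7  2.7]
184 x 36.0 jaw y [-15.1  16.9] plate y [-2.8  2.7]
196 x 30.6 jaw y [-15.3  16.3] plate y [-3.3 -0.7]
```

View pics/s4.png

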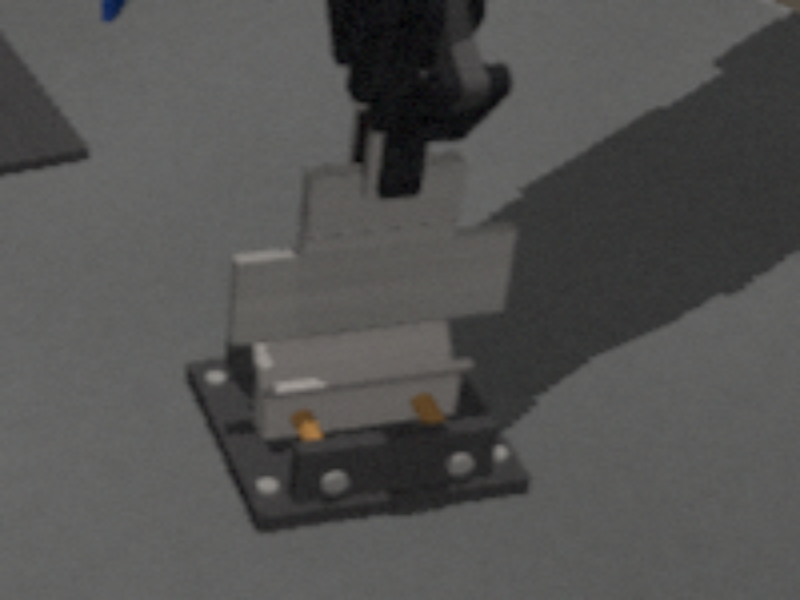

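The plate hangs level and centred above the clip mouth: its lower edge is at about (340,335) in the crop, above the jaws at (350,370). I'll press it down.

```bash
python3 -m pendant '[[0,0.05,1,0,0,0,0],[0,0.05,2,0,0,0,0],[0,0.05,2.7,0,0,0,0],[0,0.05,3.3,0,0,0,0],[0,0.05,3.8,0,0,0,0],[0,0.05,4.2,0,0,0,0],[0,0.05,4.6,0,0,0,0],[0,0.05,5,0,0,0,0],[0,0.05,5.2,0,0,0,0],[0,0.05,5.2,0,0,0,0]]' 100
```

```text
clock: 9.35
position: [0.5549, 0.1776, 0.065]
orientation: [-3.141, -0.001, 2.794]
ft_force: [1.2, -1.0, -5.4]
opening: 0.08
grasp_force: 102.7
```

```bash
python3 -m pendant '[[0,0,0.1,0,0,0,0],[0,0,0.2,0,0,0,0],[0,0,0.3,0,0,0,0],[0,0,0.4,0,0,0,0],[0,0,0.5,0,0,0,0],[0,0,0.6,0,0,0,0],[0,0,0.7,0,0,0,0],[0,0,0.7,0,0,0,0],[0,0,0.7,0,0,0,0],[0,0,0.7,0,0,0,0]]' 100
python3 - <<'E'
from cell import r
from h import *
o,f=wrist(r,'w5');print(o['position'],o['ft_force']);P=cloud(f);R=Ro.from_euler('xyz',o['orientation']).as_matrix();Q=(P-o['position'])@R*1000
for v in range(135,240,8):
    q=Q[v,230:330];z=P[v,230:330,2]*1000;s=(abs(q[:,1])<2)
    print(v,'x',round(float(q[50,0]),1),'z',np.round(np.median(z[s]),1))
s=r.grab_frame('scene');import cv2;cv2.imwrite('pics/s5.png',cv2.resize(s['image'][200:370,270:470,::-1],(800,600)))
E
```

```text
clock: 10.35
position: [0.5552, 0.1781, 0.0615]
orientation: [3.14, 0.002, 2.794]
ft_force: [-6.8, -1.3, 17.1]
opening: 0.079
grasp_force: 105.7
[0.55524643 0.17806233 0.06150107] [-6.80566531 -1.32537824 17.10819619]
135 x 55.7 z 0.1
143 x 55.6 z 49.0
151 x 52.2 z 55.2
159 x 48.6 z 55.6
167 x 44.6 z 55.1
175 x 40.7 z 55.2
183 x 36.5 z 55.1
191 x 32.4 z 55.0
199 x 30.4 z 63.8
207 x 30.5 z 77.4
215 x 30.4 z 89.6
223 x 29.0 z 94.6
231 x 25.6 z 95.2
239 x 22.4 z 95.0
```

View pics/s5.png

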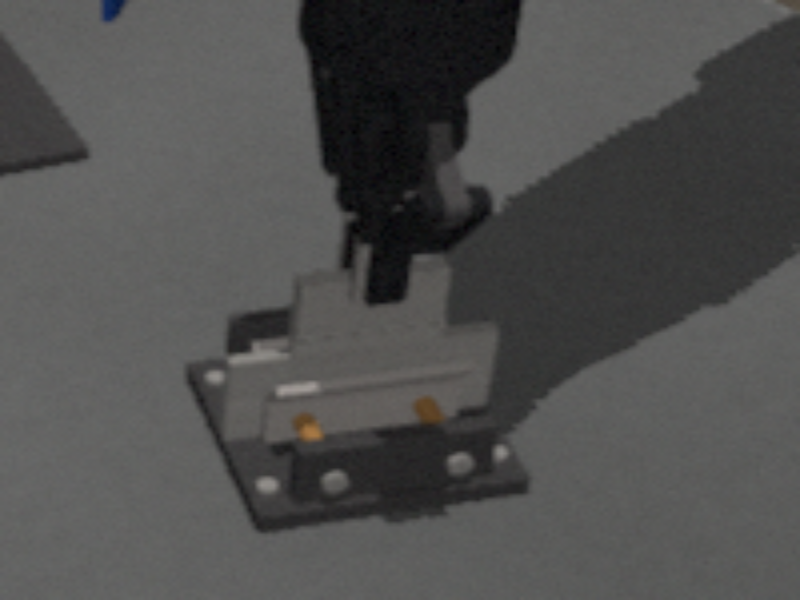

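The plate is home: shoulders at z=55.0 mm and top at 95.0 mm, which puts the lower edge at 10 mm, level, with a contact force of 17 N. I'll release and retreat.

```bash
python3 -m pendant '[[0,0,0,0,0,0,0.15],[0,0,0,0,0,0,0.25],[0,0,0,0,0,0,0.35],[0,0,0,0,0,0,0.4],[0,0,0,0,0,0,0.4],[0,0,0,0,0,0,0.4],[0,0,-1,0,0,0,0.4],[0,0,-2.5,0,0,0,0.4],[0,0,-4.5,0,0,0,0.4],[0,0,-7,0,0,0,0.4]]' 20
python3 -m pendant '[[0,0,-2,0,0,0,0.4],[0,0,-4,0,0,0,0.4],[0,0,-6,0,0,0,0.4],[0,0,-7,0,0,0,0.4],[0,0,-7,0,0,0,0.4],[0,0,-7,0,0,0,0.4],[0,0,-7,0,0,0,0.4],[0,0,-7,0,0,0,0.4],[0,0,-7,0,0,0,0.4],[0,0,-7,0,0,0,0.4]]'
python3 - <<'E'
from cell import r
from h import *
import cv2
f=r.grab_frame('scene');cv2.imwrite('pics/s6.png',cv2.resize(f['image'][150:370,180:470,::-1],(790,600)))
o,w=wrist(r,'w6');P=cloud(w);print(o['position'])
R=Ro.from_euler('xyz',o['orientation']).as_matrix();Q=(P-o['position'])@R*1000;z=P[...,2]*1000
ok=(abs(Q[...,1])<15)&(abs(Q[...,0])<75)
for n,m in (('top',ok&(z>90)&(z<100)),('sh',ok&(z>53.5)&(z<58))):
    q=P[m];print(n,m.sum(),np.median(q,0),cv2.minAreaRect((q[:,:2]*1000).astype(np.float32)))
E
```

```text
clock: 11.45
position: [0.5546, 0.1776, 0.1293]
orientation: [-3.141, -0.001, 2.794]
ft_force: [0.5, -0.1, 0.3]
opening: 0.401
grasp_force: 0.0
clock: 12.45
position: [0.555, 0.1777, 0.1982]
orientation: [-3.141, -0.001, 2.794]
ft_force: [0.7, 0.3, 0.0]
opening: 0.403
grasp_force: 0.0
[0.55504009 0.17767317 0.19827927]
top 952 [0.55340471 0.17813707 0.09489868] ((554.4474487304688, 177.6330108642578), (9.850302696228027, 60.198265075683594), 70.28020477294922)
sh 273 [0.51848302 0.19088909 0.05492393] ((554.6315307617188, 177.7633056640625), (5.69212007522583, 110.22899627685547), 70.04976654052734)
```

View pics/s6.png

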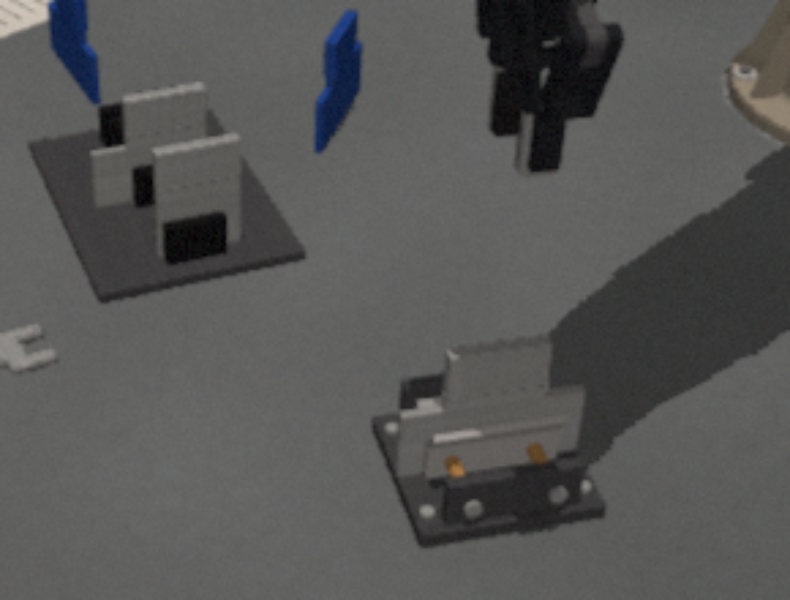

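The plate stands upright in the clip at (495,410), centred at (554.6, 177.8) mm with its top at 94.9 mm. The other two plates are still in the rack and the gripper is clear.

```bash
python3 -c "
from cell import r
print(r.finish_job())"
```

```text
the job is handed in; nothing more can be done
None
```

The job is handed in: the plate with a shoulder on both sides is fully home on the clip's floor, upright and midway along the slot, released at about 12.5 s, with the other two plates still in the rack.

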